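Seal and bolt the lid of the pressure chamber with its fold-out crank

TASK

Close up the pressure chamber: its lid is still standing proud on the gasket, so press it down corner by corner, firmly but without pounding it, until it sits flat on the rim all round. Then swing the folded crank handle of the handwheel up until it stands upright, crank the wheel clockwise (seen from above) by that handle until it comes to its stop and the bolts are fully out under their lugs, and fold the handle back down flat across the wheel. Leave the things standing round the chamber where they are.

Things in the scene. Friction and masses are not known exactly. Their poses are not given: they have to be found in the camera images.
- chamber: Square stainless pressure chamber 156 x 156 mm, 77 mm high, fixed on the worktop; dial gauge and brass hose valve on its front (-x). Origin: centre of its foot, z up. Rim top at z = 0.077. In the middle of each side a lug (two posts and a bridge, 46 mm wide) stands 85 to 101 mm from the centre, up to z = 0.113; the bridge's underside is at 0.102.
- rim_centre (a point): Centre of the chamber's mouth at rim height. Black rubber gasket stands 5 to 7 mm proud of the rim; friction holds it. A push of 10 to 16 N on a corner drives it in there, at once and for good; then metal meets metal and the force rises sharply. Push at a few cm/s: a fast hand strikes hard when it bottoms. The lid's weight alone does not push the gasket in.
- lid: Loose steel lid on the gasket, plate 164 x 164 x 12 mm, about 2.4 kg in all, carrying four sliding bolts and the handwheel; a spigot keeps it in the mouth with 2 mm play. Origin: centre of the plate's underside, axes as the chamber's; z = 0.077 when seated, about 0.083 at the start. Pressing a corner rocks the far one up, harmlessly. If the lid is not down the bolts jam on the lugs.
- corner0 (a point): Centre of the top of the round steel pressing pad (24 mm across) on the lid's +x +y corner, 68 mm and 68 mm from the lid's centre. At z = 0.0905 when this corner is fully down, 0.095 to 0.098 at the start. The handwheel's rim is 27 mm away; nothing stands over the pad.
- corner1 (a point): The same on the lid's -x +y corner.
- corner2 (a point): The same on the lid's -x -y corner.
- corner3 (a point): The same on the lid's +x -y corner.
- handwheel (a joint): Angle of the handwheel, rad, growing clockwise seen from above. 0 = bolts drawn in; 7.0 (a little over one turn) = hard stop, bolts fully out under the bridges. Starts between 0 and 1.2. Turning takes about 0.18 N m; it stays where it is left.
- wheel_centre (a point): Centre of the handwheel on its upright axis in the middle of the lid, in the plane of the rim, 30 mm above the lid's top. Rim: steel ring of 52 mm radius, bar 11 mm thick, three spokes, a hub. The folded handle's underside is 4.5 mm above the rim's top. Mind the tall grey pillar behind: its face is at x = 0.658 in the world, from y = -0.04 to 0.31.
- handle_pivot (a point): Pivot of the folding crank handle, in a clevis (20 x 26 mm) on the wheel's rim, 50 mm from the wheel's axis and 19 mm above the rim's plane (z = 0.138 when the lid is down). Its pin is level and tangential. Goes round with the wheel; at handwheel angle 0 it lies on the lid's +x side.
- handle (a joint): Angle of the folding handle, rad: 0 = folded, lying level from the pivot across the wheel's centre; 1.571 = upright on the rim, at its stop. Stiff pivot (0.045 N m): it stays where it is left.
- handle_grip (a point): Point on the handle's axis 58 mm from the pivot (folded: 8 mm beyond the wheel's axis). The handle is a black round sleeve 18 mm thick, from 13 to 85 mm from the pivot, that spins freely about its own length. Swung up in a pinch that does not tilt with it, it lags and creeps in the pads: take it anew on the way. Upright, a sideways pull over 15 N can tip the lid before the bolts catch.
- petri_dish: Petri dish 67 mm across, 14 mm high, on the worktop. Bystander. Origin: centre of its underside.
- timer: White bench timer 66 x 66 x 20 mm on the worktop. Bystander. Origin: centre of its underside.
- slide_pack: White card box 30 x 82 x 26 mm on the worktop. Bystander. Origin: centre of its underside.

How it is judged:
By the outcome, as a careful person would: the job done as asked, in the order asked, and still so for the second after the job is handed in, with the robot touching nothing.
It also fails if it takes over 72 s, if anything falls off the work surface, if the arm or the gripper's body presses on something with over 40 N, if the wrist force passes 120 N, or if a joint passes its speed limit or range.

ROBOT

A 7-joint arm with a two-finger parallel gripper is mounted at the origin on a cart in front of the work surface, level with it; the furniture and walls round the work are solid. World frame = base frame: x ahead of the robot, y to its left, z up, the work surface at z = 0. Lengths are in m, angles in rad, forces in N, time in s.
With the tool pointing down it reaches from about 0.4 to 0.85 m from the base axis. Payload 10.4 kg.
Tool frame: the origin (TCP) lies on the centre line of the jaws, within the pads' length; the fingertips stand 22 mm ahead of it and the grasp point (between the pads) lies 3 mm ahead of it; z points along the fingers, y is the line along which they close (so a half turn about z gives the same grasp; the last joint's range is limited). The gripper opens to 87 mm and grips with 3 to 60 N. Pads are 19 mm wide; open, the fingers measure 117 mm over their backs; the gripper's body (75 mm by 190 mm) begins 51 mm behind the grasp point.
Start: joints at [-1.352, 0.332, -0.065, 1.46, 0.022, 1.35, -0.088], TCP at [0.15, 0.607, 0.245] pointing down, gripper open.
Joint ranges: [-2.6, 2.6], [-0.5, 2.12], [-1.47, 1.34], [0.16, 2.42], [-1.27, 4.41], [0.06, 2.06], [-2.6, 2.6]. Speed limits (rad/s): [2.22, 2.22, 2.79, 2.79, 3.14, 3.14, 3.14].

INTERFACE

Orientations are given as a unit quaternion [x, y, z, w].
In Python, from bench import r gives the robot as it stands.
- The arm moves only by the tool pendant, called after "Request:" as a command line: name --argument value ..., lists and objects as JSON in quotes. Schema: {"type":"object","properties":{"rows":{"type":"array","items":{"type":"number"},"minItems":5,"maxItems":60},"grip_n":{"type":"number"},"only":{"type":"string"},"quiet":{"type":"boolean"},"lines":{"type":"string"}},"required":["rows"],"additionalProperties":false}. rows is one flat list of numbers that holds 1 to 12 rows one after another, with no inner brackets; each row has 5 numbers: dx, dy, dz in normalised numbers (1 is 1 m), then a turn about the tool's z in shares of 180 degrees (1.0 is 180 degrees), then the finger opening in m; each row is the pose to reach, as a shift and turn from the pose commanded when the call began, along the tool's axes at that moment; what a row does not reach only later rows make up. A row lasts 1/10 s, in which the tool goes at most 0.05 m and 0.15 rad, less where a joint would pass 70% of its speed; a pose out of reach is approached as far as the arm can. The fingers move at their own pace and stop on an object; grip_n is the grip in N (left out, the last holds). Time passes only in rows, so rows that do not move let the fingers close. The tool returns the time, the measured TCP pose, the force, the opening and the grip force at its end. only (a regular expression) keeps the lines of the reply that match it, lines (a string "A,B") keeps lines A to B, and quiet returns only ok. Input that does not fit is refused with a message, and nothing moves.
- r.read_state(): the state, without advancing time (a new reading comes with each control period).
- r.camera(name): name is "side" or "top" or "wrist"; returns a dict with "img" (400x640x3 uint8, red, green, blue), "fx", "fy", "cx", "cy" (pixels), "pose" (4x4, takes a point from camera to world coordinates). Camera axes: x right, y down, z forward; pixel columns grow to the right and rows downward; lengths in m; the calibration is good to about 2 mm. A picture is of the moment at which its call begins. There is no depth.
- r.close_job(): hands the job in; it is judged then, once.
The state is a dict: "time": time; "joint_positions": joint angles; "joint_vel": joint speeds; "joint_torque": joint torques, N m; "ee_pos": TCP position; "eef_rot": TCP orientation; "ft_force": force on the tool from outside, world axes, zero at the start; "torque": the same for the moment, N m; "width": finger opening in m; "grip_force": force on a finger pad.
Only numpy, scipy, OpenCV 4.12 (cv2) and the standard library are available. Lean on these libraries where they do the work, as an engineer would, in place of code of your own. Each camera call takes 0.05 s, during which the arm holds its last target. There are 200 camera calls.

## Working session

There is one attempt and no reset: what is moved stays moved. The work goes in short steps, Python scripts to look and compute and a tool call to move; the robot and the scene stay as the last step left them, time stands still between calls to the robot, and variables do not carry over. Pictures are saved under pics/ and viewed, at most 10 in all, crops included, and the job is handed in when it is done.

```bash
ls; mkdir -p pics
```

Run:
```python
from bench import r
import cv2,numpy as np
s=r.read_state();print(s)
ims=[]
for n in("side","top"):
    c=r.camera(n);cv2.imwrite(f'pics/{n}0.png',c['img'][:,:,::-1]);print(n,c['fx'],c['fy'],c['cx'],c['cy'],np.round(c['pose'],4).tolist())
```

```text
bench.py
pics
{'time': 0.0, 'joint_positions': array([-1.35158782,  0.33284034, -0.06469848,  1.46094162,  0.02156575,
        1.34989204, -0.08850553]), 'joint_vel': array([-1.48049696e-03,  7.40710758e-05, -4.90932454e-04,  2.06407475e-03,
       -2.87467434e-04, -5.05260772e-04,  7.46520997e-04]), 'joint_torque': array([ 4.29036472e-04, -6.23263478e+01,  2.49430194e-02, -3.89888048e+01,
       -6.12465804e-02,  3.98650439e-02,  1.15671151e-04]), 'ee_pos': array([0.14957124, 0.60647311, 0.24377345]), 'eef_rot': array([ 1.20606649e-01,  9.92700133e-01, -6.90515045e-04, -6.77179168e-05]), 'ft_force': array([ 0.23733514, -0.20856433, -0.12460975]), 'torque': array([-0.01454991, -0.01455781,  0.00104004]), 'grip_force': 0.0, 'width': 0.08702522297051414}
side 368.60254167727646 368.60254167727646 322.2126823453909 197.24031776053445 [[0.9966, -0.0393, 0.072, 0.4481], [-0.0802, -0.6493, 0.7563, -0.5395], [0.017, -0.7595, -0.6502, 0.7225], [0.0, 0.0, 0.0, 1.0]]
top 368.98648252168454 368.98648252168454 319.32785879363877 202.00829118041125 [[-0.0295, -0.9868, 0.159, 0.3624], [-0.9996, 0.0295, -0.0019, 0.169], [-0.0028, -0.1589, -0.9873, 1.0347], [0.0, 0.0, 0.0, 1.0]]
```

View pics/top0.png

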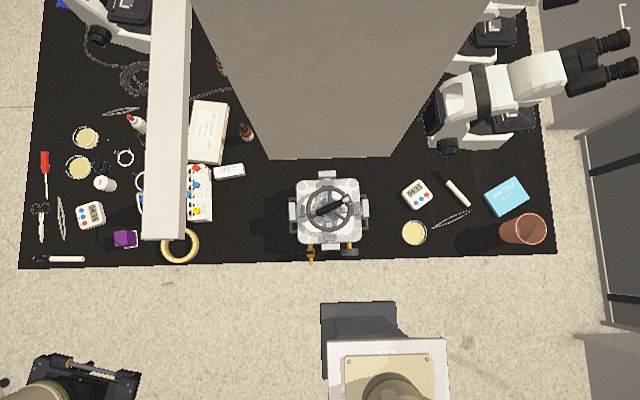

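View pics/side0.png

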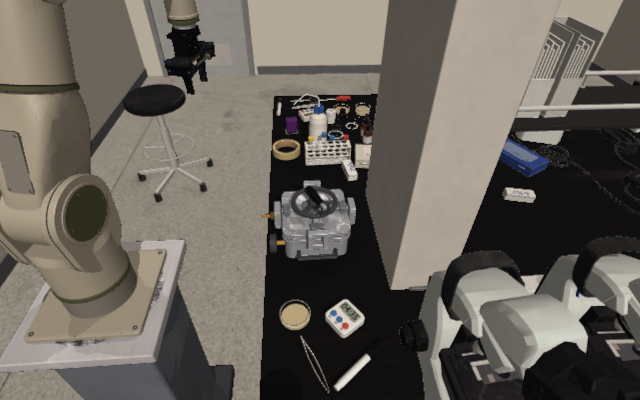

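The top view shows the chamber at about (330,210) and an overhead beam at columns 145–190. In the side view the chamber is at about (312,220). I'll enlarge both.

Run:
```python
import cv2,numpy as np
a=cv2.imread('pics/top0.png')[160:270,280:380];b=cv2.imread('pics/side0.png')[170:270,260:365]
a=cv2.resize(a,(400,440),interpolation=cv2.INTER_CUBIC);b=cv2.resize(b,(400,381),interpolation=cv2.INTER_CUBIC)
b=cv2.copyMakeBorder(b,0,59,0,0,cv2.BORDER_CONSTANT)
cv2.imwrite('pics/z0.png',np.hstack([a,b]))
```

```text
(no output)
```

View pics/z0.png

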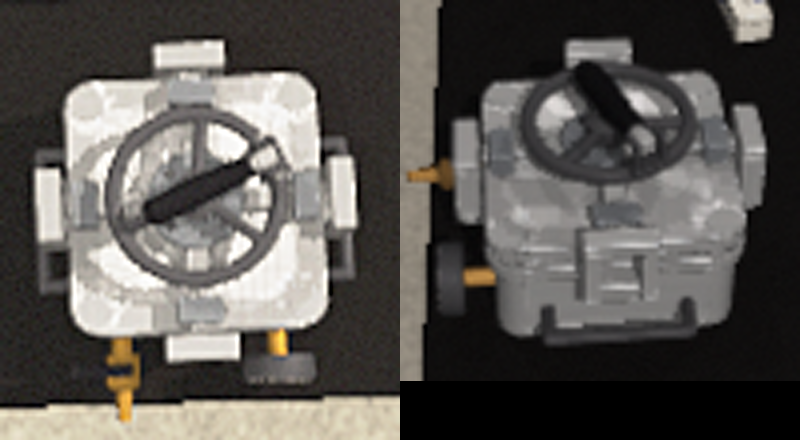

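Zoomed top view: lugs at about (190,55), (47,205), (345,192) and (203,347), wheel centre at about (197,197), handle clevis at (265,157). That puts the handle to the upper right (+x, −y). Next I'll turn these into positions.

Create h.py:
```python
import numpy as np,cv2
from scipy.spatial.transform import Rotation as R
from bench import r
def ray(c,u,v):
    d=c['pose'][:3,:3]@np.array([(u-c['cx'])/c['fx'],(v-c['cy'])/c['fy'],1]);return c['pose'][:3,3],d
def onz(c,u,v,z):
    o,d=ray(c,u,v);return o+d*(z-o[2])/d[2]
def proj(c,p):
    q=c['pose'][:3,:3].T@(np.array(p)-c['pose'][:3,3]);return np.array([c['cx']+c['fx']*q[0]/q[2],c['cy']+c['fy']*q[1]/q[2]])
def tool(dw):
    """world shift -> tool axes now"""
    s=r.read_state();return R.from_quat(s['eef_rot']).inv().apply(dw)
def st():
    s=r.read_state();M=R.from_quat(s['eef_rot']).as_matrix();print('t%.2f'%s['time'],'p',np.round(s['ee_pos'],4),'yaxis',np.round(M[:,1],3),'z',np.round(M[:,2],3),'F',np.round(s['ft_force'],1),'w%.4f g%.1f'%(s['width'],s['grip_force']),'q',np.round(s['joint_positions'],2));return s
```

Run:
```python
from h import *
ct=r.camera('top');cs=r.camera('side')
T=lambda u,v,z:onz(ct,280+u/4,160+v/4,z)
L=[T(190,55,.113),T(47,205,.113),T(203,347,.113),T(345,192,.113)] #+x,+y,-x,-y
for l in L:print('lug',l.round(4))
c=np.mean(L,0);d1=L[0]-L[2];d2=L[1]-L[3]
print('centre',c,'spans',np.linalg.norm(d1),np.linalg.norm(d2),'yaw',np.arctan2(d1[1],d1[0]),np.arctan2(-d2[0],d2[1]))
P=[T(88,105,.0965),T(97,313,.0965),T(305,298,.0965),T(297,88,.0965)]
for p in P:print('pad',p.round(4))
print('padc',np.mean(P,0),[np.linalg.norm(P[i]-P[i-1]).round(4) for i in range(4)])
w=T(197,197,.125);print('wheel',w, 'piv',T(262,158,.146),T(262,158,.144)-w)
# side
S=lambda u,v,z:onz(cs,260+(u-400)/3.81,170+v/3.81,z)
print('side wheel',S(608,122,.125),'side pads',[S(*q,.0965).round(4) for q in((726,220),(500,95))],'piv',S(640,135,.144))
# dark wheel centroid via ellipse fit skipped; projection of estimate
print('proj wheel in side zoom',(proj(cs,[c[0],c[1],.125])-[260,170])*3.81+[400,0])
st()
```

```text
lug [0.5834 0.1442 0.113 ]
lug [0.4893 0.2375 0.113 ]
lug [0.3975 0.1423 0.113 ]
lug [0.4919 0.0494 0.113 ]
centre [0.49054115 0.14334787 0.113     ] spans 0.18591724781377847 0.1880504705370907 yaw 0.010412122976798886 0.014152650262652588
pad [0.5562 0.211  0.0965]
pad [0.4215 0.2082 0.0965]
pad [0.4271 0.076  0.0965]
pad [0.5633 0.075  0.0965]
padc [0.49203699 0.14256696 0.0965    ] [np.float64(0.1361), np.float64(0.1346), np.float64(0.1323), np.float64(0.1362)]
wheel [0.48985615 0.14316952 0.125     ] piv [0.5097521  0.10330007 0.146     ] [ 0.02022762 -0.0400174   0.019     ]
side wheel [0.49414368 0.13865709 0.125     ] side pads [array([0.5641, 0.0738, 0.0965]), array([0.4239, 0.2036, 0.0965])] piv [0.51161555 0.10375639 0.144     ]
proj wheel in side zoom [601.97017667 117.44275953]
t0.20 p [0.1496 0.6066 0.2441] yaxis [ 0.239  0.971 -0.001] z [-0.    -0.001 -1.   ] F [-0.9  0.1 -0.5] w0.0871 g0.0 q [-1.35  0.33 -0.06  1.46  0.02  1.35 -0.09]
```

Lug spans come to 186–188 mm (186 expected), so the centre is about (0.491, 0.142) with yaw about 0.01. The handwheel is at about 1.1 rad. I'll move in front of the beam to above corner1 with the fingers closed.

Request:
pendant --rows '[-0.253,-0.274,0,0,0,-0.253,-0.274,0,0,0,-0.253,-0.274,0,0,0,-0.253,-0.274,0,0,0,-0.253,-0.274,0,0,0,-0.253,-0.274,0,0,0,-0.253,-0.274,0,0,0,-0.253,-0.274,0,0,0,-0.36,-0.32,0.05,0,0,-0.36,-0.32,0.05,0,0,-0.36,-0.32,0.05,0,0,-0.36,-0.32,0.05,0,0]' --grip_n 20

```text
time: 1.4
ee_pos: [0.424, 0.2067, 0.193]
eef_rot: [0.123, 0.992, -0.001, -0.001]
ft_force: [-0.2, 0.3, 0.6]
width: 0.0028
grip_force: 0.0
```

Run:
```python
from h import *
s=st();print(tool(np.array([.4225,.2095,.13])-s['ee_pos']))
c=r.camera('top');cv2.imwrite('pics/t1.png',cv2.resize(c['img'][120:300,240:420,::-1],(600,600),interpolation=cv2.INTER_CUBIC))
c=r.camera('side');print(proj(c,s['ee_pos']+[0,0,-.022]));cv2.imwrite('pics/s1.png',cv2.resize(c['img'][120:280,240:400,::-1],(600,600),interpolation=cv2.INTER_CUBIC))
```

```text
t1.40 p [0.424  0.2067 0.193 ] yaxis [ 0.245  0.97  -0.003] z [-0.001 -0.002 -1.   ] F [-0.2  0.3  0.6] w0.0028 g0.0 q [-0.88  0.02  0.33  1.94 -0.01  1.19  0.78]
[0.00214217 0.00249219 0.06304164]
[284.90652465 171.36678812]
```

Request:
pendant --rows '[0.002,0.003,0.04,0,0,0.002,0.003,0.062,0,0,0.002,0.003,0.068,0,0,0.002,0.003,0.068,0,0]'

```text
time: 1.9
ee_pos: [0.4207, 0.2141, 0.1267]
eef_rot: [0.12, 0.993, -0.0, -0.0]
ft_force: [-0.3, -0.2, 0.2]
width: 0.0008
grip_force: 0.0
```

Run:
```python
from h import *
s=st()
c=r.camera('side');print(proj(c,s['ee_pos']+[0,0,-.022]));cv2.imwrite('pics/s2.png',cv2.resize(c['img'][140:260,240:400,::-1],(800,600),interpolation=cv2.INTER_CUBIC))
```

```text
t1.90 p [0.4207 0.2141 0.1267] yaxis [ 0.238  0.971 -0.   ] z [-0.001 -0.    -1.   ] F [-0.3 -0.2  0.2] w0.0008 g0.0 q [-0.88  0.1   0.33  2.01 -0.04  1.04  0.8 ]
[284.83459321 190.03161568]
```

View pics/s2.png

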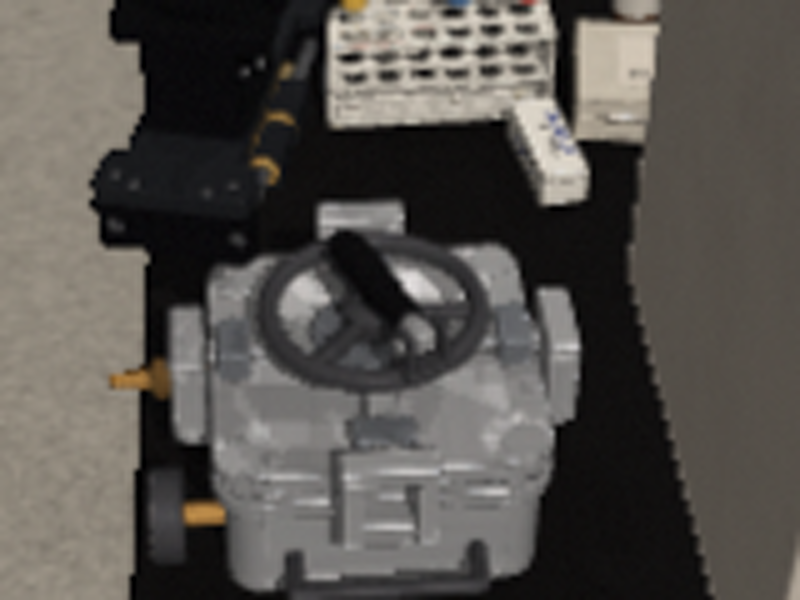

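Run:
```python
from h import *
s=st();c=r.camera('side');p=s['ee_pos'];M=R.from_quat(s['eef_rot']).as_matrix()
for o in([0,0,-.022],[0,-.095,.048],[0,.095,.048],[0,0,.048],[0,0,.2]):print(o,((proj(c,p+o)-[240,140])*5).round(), ((proj(c,p+M@(np.array(o)[[1,0,2]]*[1,1,-1]))-[240,140])*5).round())
w=r.camera('wrist');cv2.imwrite('pics/w1.png',w['img'][:,:,::-1]);print(w['pose'][:3,3]-p)
```

```text
t1.95 p [0.4213 0.2142 0.1276] yaxis [0.238 0.971 0.001] z [ 0.001  0.001 -1.   ] F [0.7 0.2 1.2] w0.0009 g0.0 q [-0.88  0.1   0.33  2.01 -0.04  1.04  0.8 ]
[0, 0, -0.022] [225. 249.] [225. 249.]
[0, -0.095, 0.048] [219. 262.] [406. 162.]
[0, 0.095, 0.048] [218.  37.] [ 36. 121.]
[0, 0, 0.048] [219. 141.] [218. 141.]
[0, 0, 0.2] [ 201. -134.] [ 201. -134.]
[-0.06379167  0.01526212  0.14058398]
```

View pics/w1.png

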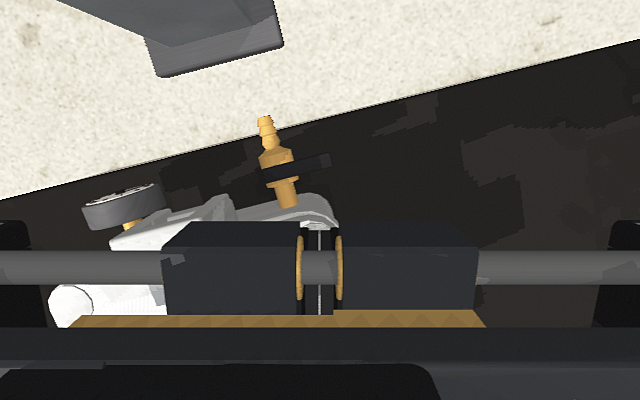

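The wrist view shows the closed tips over corner1's pad, with the lid corner at about (320,205). Pressing slowly.

Request:
pendant --rows '[0,-0.004,0.004,0,0,0,-0.004,0.007,0,0,0,-0.004,0.009,0,0,0,-0.004,0.011,0,0,0,-0.004,0.013,0,0,0,-0.004,0.014,0,0,0,-0.004,0.015,0,0]' --grip_n 20

```text
time: 2.75
ee_pos: [0.4202, 0.2098, 0.1131]
eef_rot: [0.121, 0.993, 0.0, -0.0]
ft_force: [-13.0, -6.7, 33.8]
width: 0.0003
grip_force: 17.1
```

Request:
pendant --rows '[0,0,-0.02,0,0,0,0,-0.05,0,0,-0.036,-0.131,-0.05,0,0,-0.036,-0.131,-0.05,0,0,-0.036,-0.131,-0.03,0,0,-0.036,-0.131,-0.018,0,0,-0.036,-0.131,-0.018,0,0]'

```text
time: 3.45
ee_pos: [0.423, 0.0732, 0.1283]
eef_rot: [0.121, 0.993, -0.0, -0.001]
ft_force: [-1.1, 1.0, 0.3]
width: 0.0006
grip_force: 0.0
```

```bash
python3 -c "
from h import *
s=st();print(tool(np.array([.424,.0735,.1125])-s['ee_pos']))"
```

```text
t3.45 p [0.423  0.0732 0.1283] yaxis [ 0.241  0.971 -0.001] z [-0.002 -0.001 -1.   ] F [-1.1  1.   0.3] w0.0006 g0.0 q [-0.74 -0.01  0.46  2.11  0.01  1.04  1.05]
[-0.00091872  0.00049427  0.01575748]
```

Request:
pendant --rows '[0,0,0.004,0,0,0,0,0.007,0,0,0,0,0.009,0,0,0,0,0.011,0,0,0,0,0.013,0,0,0,0,0.015,0,0,0,0,0.016,0,0,0,0,0.017,0,0]'

```text
time: 4.25
ee_pos: [0.4238, 0.0741, 0.1133]
eef_rot: [0.12, 0.993, 0.0, -0.0]
ft_force: [-9.4, -0.1, 21.6]
width: 0.0005
grip_force: 11.2
```

Request:
pendant --rows '[0,0,0.001,0,0,0,0,0.002,0,0,0,0,0.002,0,0]'

```text
time: 4.55
ee_pos: [0.424, 0.0741, 0.1129]
eef_rot: [0.121, 0.993, 0.001, -0.001]
ft_force: [-19.8, -3.4, 42.4]
width: 0.0004
grip_force: 21.5
```

Request:
pendant --rows '[0,0,-0.03,0,0,0,0,-0.07,0,0,0,0,-0.07,0,0,-0.132,0.033,-0.07,0,0,-0.132,0.033,-0.07,0,0,-0.132,0.033,-0.07,0,0,-0.132,0.033,-0.04,0,0,-0.132,0.033,-0.02,0,0,-0.132,0.033,-0.02,0,0]'

```text
time: 5.45
ee_pos: [0.5583, 0.0735, 0.1271]
eef_rot: [0.121, 0.993, -0.001, -0.002]
ft_force: [-0.3, 0.0, 0.6]
width: 0.0003
grip_force: 0.0
```

```bash
python3 -c "
from h import *
s=st();print(tool(np.array([.5595,.075,.1125])-s['ee_pos']))"
```

```text
t5.45 p [0.5583 0.0735 0.1271] yaxis [ 0.24   0.971 -0.003] z [-0.005 -0.002 -1.   ] F [-0.3  0.   0.6] w0.0003 g0.0 q [-0.66  0.32  0.53  1.79 -0.18  1.09  1.26]
[-0.00087197  0.00180003  0.01463658]
```

Request:
pendant --rows '[0,0.001,0.004,0,0,0,0.001,0.007,0,0,0,0.001,0.009,0,0,0,0.001,0.011,0,0,0,0.001,0.013,0,0,0,0.001,0.015,0,0,0,0.001,0.016,0,0,0,0.001,0.017,0,0]'

```text
time: 6.25
ee_pos: [0.5609, 0.0749, 0.1151]
eef_rot: [0.121, 0.993, 0.001, 0.001]
ft_force: [-5.8, -1.4, 15.1]
width: 0.0004
grip_force: 7.8
```

Request:
pendant --rows '[0,0,0.002,0,0,0,0,0.003,0,0,0,0,0.003,0,0]'

```text
time: 6.55
ee_pos: [0.5611, 0.0747, 0.1131]
eef_rot: [0.121, 0.993, 0.001, 0.001]
ft_force: [-8.4, -2.1, 24.7]
width: 0.0006
grip_force: 12.0
```

Request:
pendant --rows '[0,0,0.001,0,0,0,0,0.002,0,0,0,0,0.002,0,0]'

```text
time: 6.85
ee_pos: [0.5612, 0.0749, 0.1128]
eef_rot: [0.121, 0.993, 0.001, 0.001]
ft_force: [-17.9, -2.5, 44.2]
width: 0.0004
grip_force: 21.6
```

Request:
pendant --rows '[0,0,-0.03,0,0,0,0,-0.07,0,0,0,0,-0.07,0,0,0.035,0.131,-0.07,0,0,0.035,0.131,-0.07,0,0,0.035,0.131,-0.07,0,0,0.035,0.131,-0.04,0,0,0.035,0.131,-0.02,0,0,0.035,0.131,-0.02,0,0]'

```text
time: 7.75
ee_pos: [0.5558, 0.2102, 0.1255]
eef_rot: [0.12, 0.993, -0.001, -0.002]
ft_force: [-0.0, -0.6, -0.7]
width: 0.0002
grip_force: 0.0
```

```bash
python3 -c "
from h import *
s=st();print(tool(np.array([.558,.211,.1125])-s['ee_pos']))"
```

```text
t7.75 p [0.5558 0.2102 0.1255] yaxis [ 0.239  0.971 -0.003] z [-0.004 -0.002 -1.   ] F [-0.  -0.6 -0.7] w0.0002 g0.0 q [-0.81  0.38  0.46  1.7  -0.18  1.1   1.03]
[-0.00195308  0.00135019  0.01296998]
```

Request:
pendant --rows '[-0.001,0.001,0.003,0,0,-0.001,0.001,0.005,0,0,-0.001,0.001,0.007,0,0,-0.001,0.001,0.009,0,0,-0.001,0.001,0.011,0,0,-0.001,0.001,0.013,0,0,-0.001,0.001,0.015,0,0,-0.001,0.001,0.016,0,0,-0.001,0.001,0.017,0,0]'

```text
time: 8.65
ee_pos: [0.5592, 0.2116, 0.1129]
eef_rot: [0.121, 0.993, 0.001, 0.0]
ft_force: [-7.1, -2.1, 22.1]
width: 0.0002
grip_force: 11.1
```

Request:
pendant --rows '[0,0,0.001,0,0,0,0,0.0015,0,0,0,0,0.0015,0,0]'

```text
time: 8.95
ee_pos: [0.5592, 0.2116, 0.1129]
eef_rot: [0.121, 0.993, 0.001, 0.0]
ft_force: [-11.0, -2.9, 28.2]
width: 0.0004
grip_force: 14.1
```

Run:
```python
from h import *
ct=r.camera('top')
im=cv2.imread('pics/top0.png');g=im.max(2)
m=(g<42).astype(np.uint8);m[:185]=0;m[240:]=0;m[:,:304]=0;m[:,354:]=0
n,l,stt,cen=cv2.connectedComponentsWithStats(m)
k=1+np.argmax(stt[1:,4]);print(stt[1:],cen[k])
ys,xs=np.where(l==k);P=np.array([onz(ct,x,y,.147) for x,y in zip(xs,ys)])[:,:2]
c=P.mean(0);u,s_,vt=np.linalg.svd(P-c);d=vt[0];q=(P-c)@d
print('centroid',c,'dir',d,'az',np.arctan2(d[1],d[0]),'len',np.ptp(q),'wid',np.ptp((P-c)@vt[1]))
# wheel ring: darkish grey hue circle
z=cv2.resize(im[185:240,300:358],None,fx=4,fy=4,interpolation=cv2.INTER_CUBIC)
h=cv2.HoughCircles(cv2.medianBlur(cv2.cvtColor(z,cv2.COLOR_BGR2GRAY),5),cv2.HOUGH_GRADIENT,1,50,param1=100,param2=20,minRadius=70,maxRadius=95)
for a in h[0]:print('circ',onz(ct,300+a[0]/4-.4,185+a[1]/4-.4,.125),a[2])
st()
```

```text
[[316 200  28  16  83]
 [330 206   1   1   1]] [329.04819277 207.61445783]
centroid [0.49081932 0.14411798] dir [ 0.41701026 -0.90890178] az -1.1406428979787975 len 0.06976596967721965 wid 0.015438458788183198
circ [0.49123269 0.14505345 0.125     ] 91.1
t9.00 p [0.5592 0.2116 0.1129] yaxis [0.24  0.971 0.002] z [ 0.001  0.002 -1.   ] F [-11.3  -2.9  28.6] w0.0003 g14.1 q [-0.8   0.4   0.45  1.71 -0.2   1.07  1.04]
```

The rows are not in the units I measure in: turns go in shares of 180 degrees. I convert before sending: 0.9 rad / 3.1416 = 0.2865.

Request:
pendant --rows '[0,0,-0.03,0,0,0,0,-0.08,0,0,0.03,-0.04,-0.1,0,0.05,0.056,-0.076,-0.1,0.0477,0.05,0.056,-0.076,-0.1,0.0955,0.05,0.056,-0.076,-0.1,0.1432,0.05,0.056,-0.076,-0.1,0.191,0.05,0.056,-0.076,-0.1,0.2387,0.05,0.056,-0.076,-0.1,0.2865,0.05,0.056,-0.076,-0.1,0.2865,0.05]'

```text
time: 10.0
ee_pos: [0.4862, 0.151, 0.2099]
eef_rot: [0.541, 0.841, -0.0, -0.0]
ft_force: [0.3, 0.6, -0.2]
width: 0.0487
grip_force: 0.0
```

Run:
```python
from h import *
s=st();print(tool(np.array([.487,.151,.148])-s['ee_pos']))
c=r.camera('wrist');cv2.imwrite('pics/w2.png',c['img'][:,:,::-1])
for n,p in dict(piv=[.5114,.0983,.138],grip=[.487,.151,.138],cen=[.4905,.1437,.119]).items():print(n,proj(c,p).round())
```

```text
t10.00 p [0.4862 0.151  0.2099] yaxis [ 0.91   0.414 -0.   ] z [-0.  0. -1.] F [ 0.3  0.6 -0.2] w0.0487 g0.0 q [-0.91  0.09  0.55  1.84 -0.05  1.22  0.09]
[-0.00030605  0.00077717  0.06191513]
piv [322. 303.]
grip [322. 219.]
cen [322. 222.]
```

View pics/w2.png

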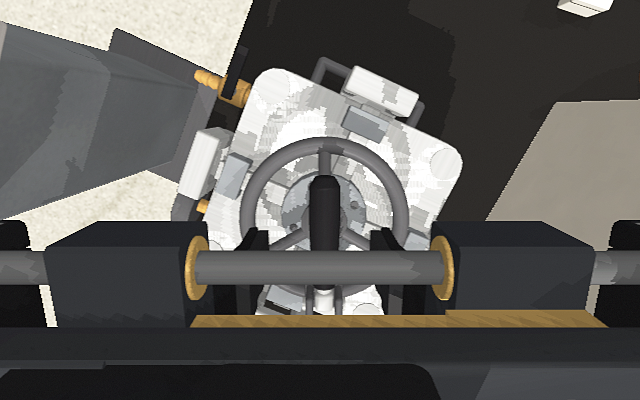

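The wrist view shows the handle straight along the tool axis. Its tip is at (325,178) and the clevis at about (325,300), both within 3 px of prediction. Descend and pinch.

Request:
pendant --rows '[0,0.001,0.04,0,0.05,0,0.001,0.058,0,0.05,0,0.001,0.062,0,0.05,0,0.001,0.062,0,0.01,0,0.001,0.062,0,0.01,0,0.001,0.062,0,0.01,0,0.001,0.062,0,0.01]' --grip_n 12

```text
time: 10.75
ee_pos: [0.4876, 0.1516, 0.1488]
eef_rot: [0.54, 0.842, 0.001, 0.0]
ft_force: [-0.3, -0.2, 0.4]
width: 0.0256
grip_force: 0.0
```

Request:
pendant --rows '[0,0,0,0,0.01,0,0,0,0,0.01,-0.001,0,-0.009,0,0.01,-0.003,0,-0.017,0,0.01,-0.006,0,-0.025,0,0.01,-0.01,0,-0.033,0,0.01,-0.016,0,-0.04,0,0.01,-0.022,0,-0.045,0,0.01,-0.022,0,-0.045,0,0.01]' --grip_n 12

```text
time: 11.65
ee_pos: [0.4976, 0.1322, 0.1945]
eef_rot: [0.54, 0.841, 0.002, 0.001]
ft_force: [3.0, 4.7, 3.3]
width: 0.0176
grip_force: 12.0
```

Run:
```python
from h import *
s=st()
c=r.camera('side');cv2.imwrite('pics/s3.png',cv2.resize(c['img'][120:270,240:400,::-1],(640,600),interpolation=cv2.INTER_CUBIC))
```

```text
t11.65 p [0.4976 0.1322 0.1945] yaxis [0.909 0.416 0.004] z [ 0.003  0.003 -1.   ] F [3.  4.7 3.3] w0.0176 g12.0 q [-0.88  0.12  0.57  1.85 -0.07  1.19  0.15]
```

View pics/s3.png

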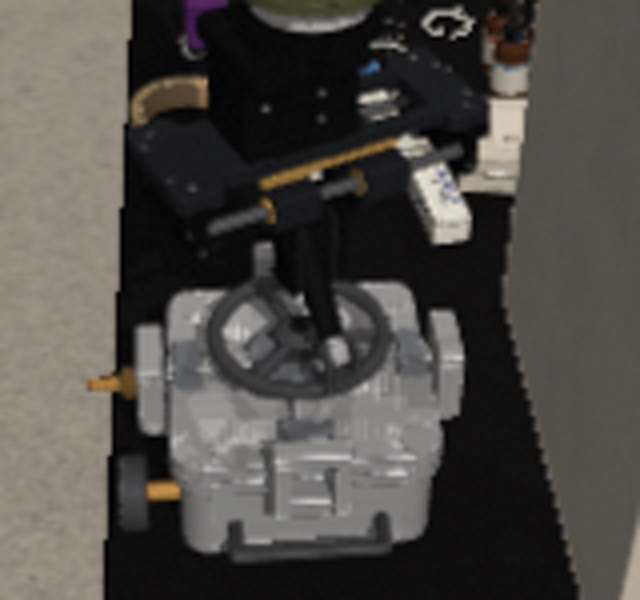

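The side view shows the handle raised about 45–50° in the pinch, running from clevis at (337,350) up to (300,230). I'll open, drop 10 mm, retake it and carry on.

Request:
pendant --rows '[0,0,0,0,0.03,0,0,0,0,0.03,0,0,0.01,0,0.03,0,0,0.01,0,0.012,0,0,0.01,0,0.012,0,0,0.01,0,0.012,-0.006,0,0.006,0,0.012,-0.011,0,0.0025,0,0.012,-0.017,0,0,0,0.012,-0.022,0,-0.002,0,0.012,-0.028,0,-0.003,0,0.012,-0.028,0,-0.003,0,0.012]' --grip_n 12

```text
time: 12.9
ee_pos: [0.5087, 0.1067, 0.1967]
eef_rot: [0.54, 0.841, 0.001, 0.0]
ft_force: [2.8, 3.0, 2.2]
width: 0.0177
grip_force: 12.0
```

Run:
```python
from h import *
s=st()
c=r.camera('side');cv2.imwrite('pics/s4.png',cv2.resize(c['img'][120:270,240:400,::-1],(640,600),interpolation=cv2.INTER_CUBIC))
```

```text
t12.90 p [0.5087 0.1067 0.1967] yaxis [0.909 0.416 0.002] z [ 0.002  0.002 -1.   ] F [2.8 3.  2.2] w0.0177 g12.0 q [-0.84  0.14  0.6   1.83 -0.08  1.2   0.21]
```

View pics/s4.png

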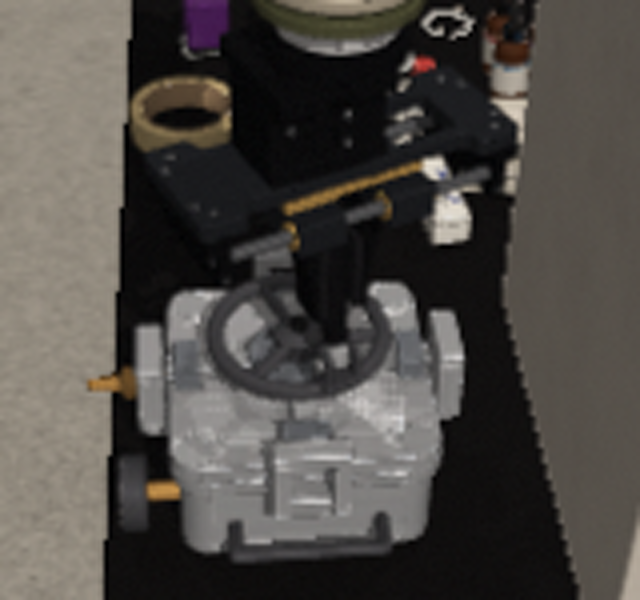

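Request:
pendant --rows '[0,0,0,0,0.03,0,0,0,0,0.03,0,0,0.008,0,0.03,0,0,0.008,0,0.012,0,0,0.008,0,0.012,0,0,0.008,0,0.012,-0.004,0,0.008,0,0.012,-0.008,0,0.008,0,0.012,-0.011,0,0.008,0,0.012,-0.011,0,0.008,0,0.012]' --grip_n 12

```text
time: 13.95
ee_pos: [0.5125, 0.0967, 0.1885]
eef_rot: [0.54, 0.842, 0.001, -0.001]
ft_force: [-2.5, 3.1, 3.1]
width: 0.018
grip_force: 12.0
```

Request:
pendant --rows '[0,0,0,0,0.03,0,0,0,0,0.03,0,0,0,0,0.012,0,0,0,0,0.012,0,0,0,0,0.012,-0.002,0,0,0,0.012,-0.004,0,0,0,0.012,-0.004,0,0,0,0.012]'

```text
time: 14.75
ee_pos: [0.5139, 0.0933, 0.188]
eef_rot: [0.54, 0.842, 0.0, -0.001]
ft_force: [-1.3, 4.5, 0.1]
width: 0.0177
grip_force: 12.0
```

```bash
python3 - <<'E'
from h import *
s=st()
E
```

```text
t14.75 p [0.5139 0.0933 0.188 ] yaxis [ 0.909  0.417 -0.   ] z [-0.001  0.002 -1.   ] F [-1.3  4.5  0.1] w0.0177 g12.0 q [-0.82  0.15  0.61  1.83 -0.1   1.18  0.25]
```

Now crank: arc in tool axes with r = 50 mm, first 1.6 rad, watching forces.

Request:
pendant --rows '[0.002,-0.005,0,0,0.012,0.003,-0.01,0,0,0.012,0.006,-0.0195,0,0,0.012,0.011,-0.028,0,0,0.012,0.018,-0.036,0,0,0.012,0.026,-0.042,0,0,0.012]' --grip_n 25

```text
time: 15.35
ee_pos: [0.4651, 0.0982, 0.1882]
eef_rot: [0.541, 0.841, 0.001, 0.001]
ft_force: [7.6, 2.5, -4.5]
width: 0.0174
grip_force: 25.0
```

Request:
pendant --rows '[0.009,-0.0045,0,0,0.012,0.0185,-0.007,0,0,0.012,0.0285,-0.008,0,0,0.012,0.0285,-0.008,0,0,0.012]'

```text
time: 15.75
ee_pos: [0.4464, 0.1216, 0.1882]
eef_rot: [0.54, 0.842, 0.001, 0.001]
ft_force: [6.4, 4.4, -6.1]
width: 0.0177
grip_force: 25.0
```

```bash
python3 -c "
from h import *
s=st();d=s['ee_pos'][:2]-[.491,.1425];print(np.hypot(*d)*1e3,np.arctan2(d[1],d[0]),'F tool',tool(s['ft_force']))"
```

```text
t15.75 p [0.4464 0.1216 0.1882] yaxis [0.909 0.416 0.003] z [ 0.003  0.001 -1.   ] F [ 6.4  4.4 -6.1] w0.0177 g25.0 q [-0.9  -0.01  0.54  1.97  0.01  1.17  0.07]
49.30211380979994 -2.7033760144141485 F tool [1.34903905 7.60449643 6.09011525]
```

Request:
pendant --rows '[0.006,0.002,0,0,0.012,0.0114,0.003,0,0,0.012,0.021,0.006,0,0,0.012,0.0295,0.011,0,0,0.012,0.037,0.018,0,0,0.012,0.043,0.026,0,0,0.012,0.047,0.035,0,0,0.012,0.0495,0.0445,0,0,0.012,0.05,0.0495,0,0,0.012,0.05,0.0495,0,0,0.012]' --grip_n 25

```text
time: 16.75
ee_pos: [0.4714, 0.1839, 0.1879]
eef_rot: [0.542, 0.841, -0.002, 0.001]
ft_force: [5.6, -9.7, 1.0]
width: 0.0175
grip_force: 25.0
```

```bash
python3 -c "
from h import *
s=st();d=s['ee_pos'][:2]-[.493,.1435];print(np.hypot(*d)*1e3,np.arctan2(d[1],d[0]),'F tool',tool(s['ft_force']), 'pos tool rel C',tool(np.r_[d,0]))"
```

```text
t16.75 p [0.4714 0.1839 0.1879] yaxis [ 0.911  0.413 -0.001] z [ 0.001 -0.004 -1.   ] F [ 5.6 -9.7  1. ] w0.0175 g25.0 q [-0.94  0.11  0.51  1.87 -0.05  1.18  0.01]
45.8217756221105 2.060885179566803 F tool [-11.14360535   1.12305887  -0.99541953] pos tool rel C [ 0.04572692 -0.00294115 -0.00018237]
```

Request:
pendant --rows '[-0.0035,0.003,0,0,0.012,-0.0045,0.0086,0,0,0.012,-0.007,0.018,0,0,0.012,-0.0115,0.027,0,0,0.012,-0.0175,0.035,0,0,0.012,-0.025,0.0415,0,0,0.012,-0.0335,0.046,0,0,0.012,-0.043,0.049,0,0,0.012,-0.048,0.05,0,0,0.012,-0.048,0.05,0,0,0.012]' --grip_n 25

```text
time: 17.75
ee_pos: [0.5365, 0.164, 0.1881]
eef_rot: [0.541, 0.841, 0.001, 0.001]
ft_force: [3.5, 2.2, -1.2]
width: 0.0178
grip_force: 25.0
```

```bash
python3 -c "
from h import *
s=st();d=s['ee_pos'][:2]-[.4925,.1387];print(np.hypot(*d)*1e3,np.arctan2(d[1],d[0]),'F tool',tool(s['ft_force']), 'pos tool rel C',tool(np.r_[d,0]))"
```

```text
t17.75 p [0.5365 0.164  0.1881] yaxis [0.91  0.415 0.002] z [ 0.002  0.    -1.   ] F [ 3.5  2.2 -1.2] w0.0178 g25.0 q [-0.85  0.24  0.54  1.74 -0.14  1.2   0.16]
50.79673586338909 0.5222462062917831 F tool [0.54308713 4.09188086 1.19670593] pos tool rel C [4.76556718e-03 5.05726376e-02 7.79174928e-05]
```

Request:
pendant --rows '[-0.004,0.0013,0,0,0.012,-0.009,0.001,0,0,0.012,-0.014,0.0004,0,0,0.012,-0.0234,-0.0024,0,0,0.012,-0.032,-0.007,0,0,0.012,-0.04,-0.0133,0,0,0.012,-0.0447,-0.019,0,0,0.012,-0.0474,-0.023,0,0,0.012,-0.0474,-0.023,0,0,0.012]' --grip_n 25

```text
time: 18.65
ee_pos: [0.5346, 0.1099, 0.1881]
eef_rot: [0.541, 0.841, -0.0, 0.001]
ft_force: [2.3, -3.1, -0.9]
width: 0.0175
grip_force: 25.0
```

```bash
python3 -c "
from h import *
s=st();d=s['ee_pos'][:2]-[.4930,.139];print(np.hypot(*d)*1e3,np.arctan2(d[1],d[0]),'F tool',tool(s['ft_force']), 'pos tool rel C',tool(np.r_[d,0]))"
```

```text
t18.65 p [0.5346 0.1099 0.1881] yaxis [ 0.91   0.415 -0.   ] z [ 0.001 -0.001 -1.   ] F [ 2.3 -3.1 -0.9] w0.0175 g25.0 q [-0.79  0.21  0.58  1.78 -0.12  1.19  0.25]
50.75888680982462 -0.609372316695878 F tool [-3.81384425  0.82662834  0.87727084] pos tool rel C [-4.36959718e-02  2.58287350e-02  5.55056724e-05]
```

Request:
pendant --rows '[-0.0011,-0.0022,0,0,0.012,-0.0022,-0.0045,0,0,0.012,-0.003,-0.0065,0,0,0.012,-0.0036,-0.008,0,0,0.012,-0.0036,-0.008,0,0,0.012]' --grip_n 25

```text
time: 19.15
ee_pos: [0.5306, 0.1055, 0.1884]
eef_rot: [0.54, 0.842, 0.002, 0.002]
ft_force: [12.9, 3.0, -8.0]
width: 0.0174
grip_force: 25.0
```

```bash
python3 -c "
from h import *
s=st();d=s['ee_pos'][:2]-[.4930,.139];print(np.hypot(*d)*1e3,np.arctan2(d[1],d[0]),'F tool',tool(s['ft_force']), 'pos tool rel C',tool(np.r_[d,0]))"
```

```text
t19.15 p [0.5306 0.1055 0.1884] yaxis [0.909 0.416 0.005] z [ 0.005  0.001 -1.   ] F [12.9  3.  -8. ] w0.0174 g25.0 q [-0.79  0.19  0.58  1.79 -0.11  1.18  0.25]
50.386805239773466 -0.7281742913046341 F tool [-2.60634852 12.93510913  8.03664459] pos tool rel C [-0.04614508  0.02023449  0.00016405]
```

At the stop: handwheel about 7.0 rad, with the opposing force risen to 13 N. Now release, align the jaws with the fold plane, retake higher and fold inward.

The rows are not in the units I measure in: turns go in shares of 180 degrees. I convert before sending: -0.41 rad / 3.1416 = -0.1305.

Request:
pendant --rows '[0.0005,0.002,0,0,0.012,0.001,0.003,0,0,0.03,0.001,0.003,0,0,0.03,0.001,0.003,-0.01,-0.0446,0.03,0.001,0.003,-0.01,-0.0891,0.03,0.001,0.003,-0.01,-0.1305,0.03,0.001,0.003,-0.01,-0.1305,0.012,0.001,0.003,-0.01,-0.1305,0.012,0.001,0.003,-0.01,-0.1305,0.012]' --grip_n 12

```text
time: 20.05
ee_pos: [0.5316, 0.1081, 0.1981]
eef_rot: [0.359, 0.933, 0.001, 0.0]
ft_force: [4.5, 2.5, -2.8]
width: 0.0178
grip_force: 12.0
```

```bash
python3 -c "
from h import *
s=st();d=s['ee_pos'][:2]-[.4930,.139];print(np.hypot(*d)*1e3,np.arctan2(d[1],d[0]),'F tool',tool(s['ft_force']), 'pos tool rel C',tool(np.r_[d,0]))"
```

```text
t20.05 p [0.5316 0.1081 0.1981] yaxis [0.67  0.742 0.002] z [ 0.002  0.001 -1.   ] F [ 4.5  2.5 -2.8] w0.0178 g12.0 q [-0.76  0.19  0.53  1.77 -0.1   1.21  0.64]
49.42360946396242 -0.6747034214610124 F tool [-1.67783528  4.87051546  2.82324914] pos tool rel C [-4.93357473e-02  2.94564383e-03  1.99173700e-05]
```

Request:
pendant --rows '[0.008,0,0.0006,0,0.012,0.0155,0,0.002,0,0.012,0.021,0,0.004,0,0.012,0.026,0,0.0062,0,0.012,0.031,0,0.009,0,0.012,0.0355,0,0.0124,0,0.012,0.0355,0,0.0124,0,0.012]' --grip_n 12

```text
time: 20.75
ee_pos: [0.504, 0.1323, 0.1853]
eef_rot: [0.357, 0.934, 0.0, -0.0]
ft_force: [2.2, 4.9, 1.4]
width: 0.0174
grip_force: 12.0
```

Request:
pendant --rows '[0,0,0,0,0.03,0,0,0,0,0.03,0,0,0,0,0.012,0,0,0,0,0.012,0,0,0,0,0.012,0.005,0,0.0045,0,0.012,0.0095,0,0.009,0,0.012,0.014,0,0.015,0,0.012,0.0172,0,0.021,0,0.012,0.0172,0,0.021,0,0.012]'

```text
time: 21.75
ee_pos: [0.4915, 0.1432, 0.1637]
eef_rot: [0.357, 0.934, 0.0, -0.0]
ft_force: [6.3, 3.5, -0.5]
width: 0.0176
grip_force: 12.0
```

Run:
```python
from h import *
s=st();d=s['ee_pos'][:2]-[.4930,.139];print('pos tool rel C',tool(np.r_[d,0]),tool(s['ft_force']))
c=r.camera('side');cv2.imwrite('pics/s5.png',cv2.resize(c['img'][120:270,240:400,::-1],(640,600),interpolation=cv2.INTER_CUBIC))
```

```text
t21.75 p [0.4915 0.1432 0.1637] yaxis [0.667 0.745 0.   ] z [-0.  0. -1.] F [ 6.3  3.5 -0.5] w0.0176 g12.0 q [-0.82  0.15  0.49  1.88 -0.08  1.13  0.54]
pos tool rel C [3.91465687e-03 2.06886894e-03 1.22627683e-06] [-2.35741102  6.78688812  0.4692998 ]
```

View pics/s5.png

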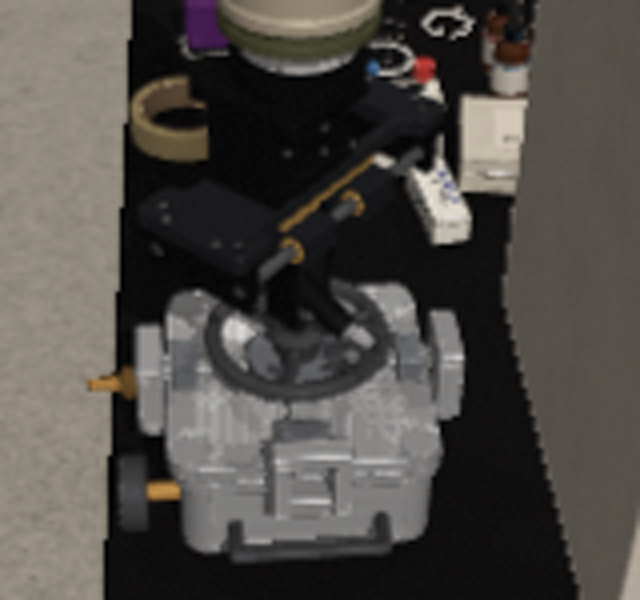

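Request:
pendant --rows '[0,0,0,0,0.04,0,0,0,0,0.04,0,0,-0.04,0,0.04,0,0,-0.065,0,0.03,0.008,-0.001,-0.065,0,0,0.008,-0.001,-0.065,0,0,0.008,-0.001,-0.065,0,0,0.008,-0.001,-0.05,0,0,0.008,-0.001,-0.04,0,0,0.008,-0.001,-0.03,0,0,0.008,-0.001,-0.02,0,0,0.008,-0.001,-0.01,0,0]' --grip_n 15

```text
time: 23.0
ee_pos: [0.4852, 0.1469, 0.1737]
eef_rot: [0.358, 0.934, -0.0, -0.0]
ft_force: [0.3, -0.9, -0.3]
width: 0.0003
grip_force: 0.2
```

Request:
pendant --rows '[0,0,0.004,0,0,0,0,0.008,0,0,0,0,0.012,0,0,0,0,0.014,0,0,0,0,0.014,0,0]'

```text
time: 23.5
ee_pos: [0.4882, 0.1507, 0.1658]
eef_rot: [0.357, 0.934, 0.005, 0.002]
ft_force: [-6.4, 7.1, 37.5]
width: 0.0004
grip_force: 19.1
```

Request:
pendant --rows '[0,0,-0.02,0,0,0,0,-0.06,0,0,0,0,-0.1,0,0,0.02,-0.15,-0.12,0,0.03,0.02,-0.15,-0.12,0,0.03,0.02,-0.15,-0.12,0,0.03,0.02,-0.15,-0.12,0,0.03]' --grip_n 15

```text
time: 24.2
ee_pos: [0.3681, 0.0456, 0.2822]
eef_rot: [0.359, 0.933, 0.003, 0.0]
ft_force: [-0.1, 1.2, -0.1]
width: 0.0243
grip_force: 0.0
```

Run:
```python
from h import *
s=st()
ct=r.camera('top');cs=r.camera('side')
a=cv2.resize(ct['img'][160:270,280:380,::-1],(400,440),interpolation=cv2.INTER_CUBIC);b=cv2.resize(cs['img'][170:270,260:365,::-1],(400,440),interpolation=cv2.INTER_CUBIC)
cv2.imwrite('pics/z6.png',np.hstack([a,b]))
```

```text
t24.20 p [0.3681 0.0456 0.2822] yaxis [0.671 0.742 0.005] z [ 0.003  0.005 -1.   ] F [-0.1  1.2 -0.1] w0.0243 g0.0 q [-0.82 -0.35  0.45  2.02  0.15  1.43  0.43]
```

View pics/z6.png

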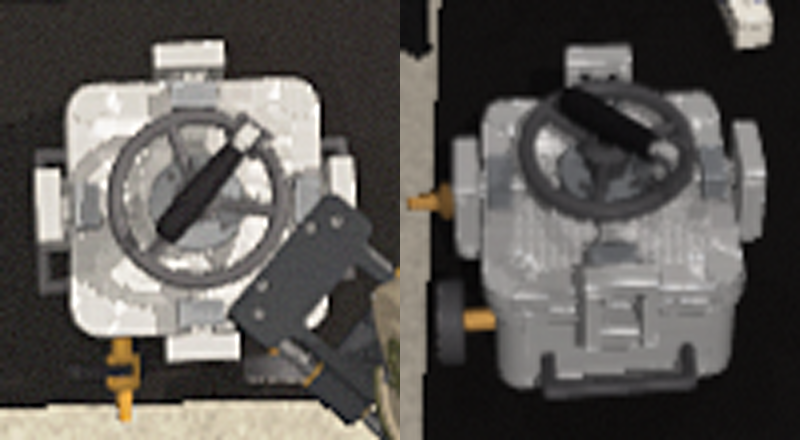

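The handle lies folded across the wheel from pivot (250,135) to tip (165,235), so the wheel is at its stop (about 7.0). I'll check sleeve tilt by triangulating its ends in both views.

Run:
```python
from h import *
cs={n:r.camera(n) for n in('top','side')}
def ends(c,im,box,thr):
    x0,x1,y0,y1=box;g=cv2.resize(im[y0:y1,x0:x1].max(2),None,fx=4,fy=4,interpolation=cv2.INTER_CUBIC)
    n,l,s,ce=cv2.connectedComponentsWithStats((g<thr).astype(np.uint8))
    cc=l.shape;k=max(range(1,n),key=lambda i:s[i,4])
    ys,xs=np.where(l==k);P=np.c_[xs/4-.375+x0,ys/4-.375+y0];m=P.mean(0);v=np.linalg.svd(P-m,full_matrices=0)[2][0]
    v*=np.sign(v[0]);q=(P-m)@v;return m+v*q.min(),m+v*q.max(),s[k]
for tag,T,S in(('start',cv2.imread('pics/top0.png'),cv2.imread('pics/side0.png')),('now',cs['top']['img'],cs['side']['img'])):
    a=ends(cs['top'],T,(312,350,195,225),45);b=ends(cs['side'],S,(300,330,183,212),45)
    X=[]
    for i in(0,1):
        o1,d1=ray(cs['top'],*a[i]);o2,d2=ray(cs['side'],*b[i])
        t=np.linalg.lstsq(np.c_[d1,-d2],o2-o1,rcond=None)[0];p=o1+d1*t[0];e=o2+d2*t[1]
        X.append((p+e)/2);print(tag,i,X[-1].round(4),'gap',np.linalg.norm(p-e).round(4),a[i].round(1),b[i].round(1))
    d=X[1]-X[0];print('len',np.linalg.norm(d),'tilt',np.arcsin(d[2]/np.linalg.norm(d)),'az',np.arctan2(d[1],d[0]))
```

```text
start 0 [0.477  0.1765 0.1454] gap 0.0012 [315.9 214. ] [307.  186.1]
start 1 [0.5063 0.1104 0.1347] gap 0.0037 [342.3 201. ] [319.7 206.7]
len 0.07311214396656027 tilt -0.14783962890193744 az -1.1541093344706523
now 0 [0.4577 0.1661 0.1535] gap 0.0108 [320.2 218.9] [296.9 186.9]
now 1 [0.521  0.1199 0.1284] gap 0.0014 [338.2 196.7] [326.5 205.6]
len 0.08226489684870023 tilt -0.3096624775607235 az -0.6305955961652296
```

Run:
```python
from h import *
ct=r.camera('top')
a=onz(ct,320.2,218.9,.14);b=onz(ct,338.2,196.7,.14);u=(b-a)/np.linalg.norm(b-a)
print(a,b,np.linalg.norm(b-a),'az',np.arctan2(u[1],u[0]))
tgt=a+u*.014;tgt[2]=.2
s=st();print('target',tgt,'tool',tool(tgt-s['ee_pos']))
```

```text
[0.46467199 0.16644921 0.14      ] [0.51826731 0.12052735 0.14      ] 0.07057814858353338 az -0.7084436435864012
t24.45 p [0.3707 0.0494 0.2804] yaxis [ 0.668  0.744 -0.001] z [-0.    -0.001 -1.   ] F [ 0.6  0.1 -0.2] w0.0292 g0.0 q [-0.82 -0.33  0.45  2.01  0.14  1.43  0.43]
target [0.47530325 0.15734007 0.2       ] tool [-0.00580185  0.15029988  0.08025369]
```

Request:
pendant --rows '[-0.006,0.15,0,0,0,-0.006,0.15,0,0,0,-0.006,0.15,0,0,0,-0.006,0.15,0.04,0,0,-0.006,0.15,0.08,0,0,-0.006,0.15,0.095,0,0,-0.006,0.15,0.1,0,0,-0.006,0.15,0.103,0,0,-0.006,0.15,0.106,0,0,-0.006,0.15,0.106,0,0]' --grip_n 15

```text
time: 25.45
ee_pos: [0.4752, 0.1566, 0.1751]
eef_rot: [0.358, 0.934, 0.0, 0.0]
ft_force: [0.2, -1.2, -0.4]
width: 0.0006
grip_force: 0.0
```

```bash
python3 -c "
from h import *
s=st();print(tool(np.array([.4753,.1573,.169])-s['ee_pos']))"
```

```text
t25.45 p [0.4752 0.1566 0.1751] yaxis [0.668 0.744 0.001] z [ 0.001  0.001 -1.   ] F [ 0.2 -1.2 -0.4] w0.0006 g0.0 q [-0.88  0.11  0.5   1.9  -0.06  1.15  0.48]
[0.00042125 0.00057234 0.00611405]
```

Request:
pendant --rows '[0,0,0.002,0,0,0,0,0.004,0,0,0,0,0.004,0,0]'

```text
time: 25.75
ee_pos: [0.4748, 0.1563, 0.1707]
eef_rot: [0.358, 0.934, 0.0, -0.0]
ft_force: [-0.7, 0.5, 0.4]
width: 0.0003
grip_force: 0.0
```

Request:
pendant --rows '[0,0,0.001,0,0,0,0,0.002,0,0,0,0,0.002,0,0]'

```text
time: 26.05
ee_pos: [0.475, 0.1565, 0.169]
eef_rot: [0.358, 0.934, 0.0, 0.0]
ft_force: [-0.2, 1.2, 3.3]
width: 0.0006
grip_force: 1.7
```

Request:
pendant --rows '[0,0,0.001,0,0,0,0,0.002,0,0,0,0,0.002,0,0]'

```text
time: 26.35
ee_pos: [0.4756, 0.1572, 0.1679]
eef_rot: [0.358, 0.934, 0.001, 0.001]
ft_force: [-1.8, 1.9, 11.6]
width: 0.0004
grip_force: 5.8
```

Contact came at tip height 0.147, the level-handle value, and the force rose stiffly, so the handle is flat. Retreat and hand in.

Request:
pendant --rows '[0,0,-0.03,0,0,0,0,-0.08,0,0,0,0,-0.12,0,0,0.02,-0.12,-0.12,0,0,0.02,-0.12,-0.12,0,0,0.02,-0.12,-0.12,0,0,0.02,-0.12,-0.12,0,0]'

```text
time: 27.05
ee_pos: [0.3783, 0.0788, 0.2868]
eef_rot: [0.358, 0.934, 0.001, -0.0]
ft_force: [-0.6, 0.8, -1.1]
width: 0.0005
grip_force: 0.0
```

```bash
python3 -c "
from h import *
st();print(r.close_job())"
```

```text
t27.05 p [0.3783 0.0788 0.2868] yaxis [0.669 0.743 0.002] z [ 0.     0.002 -1.   ] F [-0.6  0.8 -1.1] w0.0005 g0.0 q [-0.88 -0.3   0.46  1.98  0.13  1.43  0.38]
the job is handed in; nothing more can be done
None
```

The job is handed in at about 27 s: all four lid corners pressed down, the wheel cranked clockwise to its stop (about 7.0 rad), and the handle folded flat; I steered clear of the things round the chamber but took no closing picture to check them.

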